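# Turn the shaker's tag to the reader and hold it up on the cam lift

### The job

Check the cocoa shaker in at the tag reader. First, with the lift still down, turn the shaker where it stands in its cup until the raised tag on its side squarely faces the window of the reader block; then let go of it, take the lever of the cam lift by its black handle and swing it up to the cam's highest lift point (lever straight up), which raises the shaker to the window. The lever springs back if released, so finish while still gripping the handle and holding the cup at its highest, with the shaker still seated upright and its tag still facing the window.

Things in the scene. Friction and masses are not known exactly. Their poses are not given: they have to be found in the camera images.
- cam_lift: Fixed fixture with a round grey base (diameter 120 mm, 14 mm high), standing on the table, different place and yaw each time. Origin: centre of the underside, on the vertical axis of the lifting cup; z up. Front is -x (towards the robot at yaw 0). The lever and its cam are on its -y side. Mind the coffee grinder left of it: 350 mm tall, world x 0.29 to 0.49, y 0.21 to 0.35.
- shaker: Steel cocoa shaker, upright in the lifting cup: body diameter 57 mm, above 68 mm a domed mesh lid, diameter 62 mm at its lower part, top at 95 mm; 0.15 to 0.27 kg. Origin: centre of underside; z up; +x points out through the tag. Grip it across the lid, TCP about 84 mm above the origin. It turns in its cup (2 mm play). At the start the tag points anywhere but at the reader (over 0.8 rad off).
- tag_face (a point): Centre of the outer face of the shaker's tag, a grey plastic block 26 mm wide that reaches from 18 to 52 mm above the shaker's underside and stands out to 40 mm from its axis (9 mm past the lid). This point: on the shaker's +x, 40 mm from its axis, 35 mm above its underside. Fingertips gripping the lid pass above the tag at every yaw.
- reader: Fixed tag reader: black block 34 x 54 x 44 mm (top 149 mm above the table) on a thin post with a foot, on the fixture's left (+y) side at another angle round the cup each time. Origin: on the table, on the vertical axis of the lifting cup; +x points from that axis to the block, so the tag faces the window when the shaker's +x points the same way as the reader's +x.
- reader_window (a point): Centre of the reader's window, 86 mm from the cup axis on the block's face towards the cup, 127 mm above the table (the tag is at this height, within 1 mm, when the cup is fully up; 22 mm below it when the cup is down).
- cup_seat (a point): Inner floor of the lifting cup, on its axis, where the shaker stands; 70 mm above the table when down, 92 mm at highest lift. The cup is a ring 72 mm across outside, 61 mm inside, with a rim 7 mm above this floor; it moves up and down only.
- lift_cup (a joint): Height of the lifting cup above its lowest place, 0 to 0.0218 m; driven only by the lever's round eccentric cam and strap. With a = lever angle it is 0.018*sin(a) + sqrt(0.045^2 - (0.018*cos(a))^2) - 0.0412, so it peaks at 0.0218 with the lever straight up and sinks again if the lever goes past.
- cam_lever (a joint): Cam lever: steel arm, 80 mm from pivot to a round black handle (diameter 15 mm, 52 mm long) that sticks out level along the fixture's -y. Angle 0 (start, arm level, pointing to the fixture's -x, held by a spring) to 2.6 rad, growing as the handle swings up and over towards +x; 1.571 is straight up, highest lift. The spring pulls back to 0 (about 3 N at the handle when straight up).
- grip (a point): Point to grip on the axis of the black handle, 27 mm from its arm end; at the start 56 mm above the table, 60 mm in -x and 115 mm in -y from the fixture's origin. It moves on a circle of 80 mm radius about point pivot, in the fixture's x-z plane. The handle is round and can turn between the pads, so the gripper can keep pointing down.
- pivot (a point): Fixed point on the lever's pivot axis, which runs along the fixture's y, 20 mm in +x from the cup axis, 56 mm above the table; beside point grip (same fixture y).
Not all that is in view belongs to the job. Leave any purple or red look-alike of the shaker alone.

How it is judged:
By the outcome, as a careful person would: the job done as asked, in the order asked, and still so for the second after the job is handed in, while the arm keeps its last pose, push and grip.
It also fails if it takes over 72 s, if anything falls off the work surface, if the arm or the gripper's body presses on something with over 40 N, if the wrist force passes 120 N, or if a joint passes its speed limit or range.

### The arm

A 6-joint arm with a two-finger parallel gripper is mounted at the origin on the work surface; the furniture and walls round the work are solid. World frame = base frame: x ahead of the robot, y to its left, z up, the work surface at z = 0. Lengths are in m, angles in degrees, forces in N, time in s.
With the tool pointing down it reaches from about 0.375 to 0.9 m from the base axis. Payload 3.1 kg.
Tool frame: the origin (TCP) lies between the finger pads, 19 mm behind the fingertips; this is the grasp point; z points along the fingers, y is the direction in which the jaws open and shut (so a half turn about z gives the same grasp; the last joint's range is limited). The gripper opens to 87 mm and grips with 3 to 60 N. Pads are 19 mm wide; open, the fingers measure 117 mm over their backs; the gripper's body (75 mm by 190 mm) begins 51 mm behind the grasp point.
Start: joints at [54.173, 30.224, 82.088, -0, 67.689, -10.227], TCP at [0.27, 0.564, 0.241] pointing down, gripper open.
Joint ranges: [-176.69, 176.69], [-43.24, 126.21], [12.49, 139.97], [-82, 262], [0, 151.66], [-163.58, 163.58]. Speed limits (degrees/s): [159.86, 159.86, 180, 180, 180, 180].

### API

Orientations are given as a 3x3 rotation matrix whose columns are the frame's x, y, z axes.
In Python, from rig import telemetry, eyes, order gives the robot as it stands. The module is installed in compiled form; this text tells all that it offers.
- The arm moves only by the tool servo_tool, never from a script. Its argument "targets" is a list of rows, each a list of 2 entries, a list of its own where there are three numbers: the shift along the tool's x, y, z in m, then the turn, a rotation vector about the tool's x, y, z in rad. In form: [[[tx, ty, tz], [wx, wy, wz]], ...]. A call has 1 to 12 rows; each row is the pose to reach, as a shift and turn from the pose commanded when the call began, along the tool's axes at that moment; what a row does not reach only later rows make up. A row lasts 1/8 s, in which the tool goes at most 62.5 mm and 10.7 degrees, less where a joint would pass 70% of its speed; a pose out of reach is approached as far as the arm can. A call with a gripper value outside its range is refused whole. "gripper" is the finger opening in m, from 0 to 0.087, set as the call begins (left out, the last holds). The fingers move at their own pace and stop on an object; the grip force is fixed at half the most. Time passes only in rows, so rows that repeat a pose let the fingers close. It gives the time, the measured TCP pose, the force and the opening at its end, in the units of the state.
- telemetry.read_state(): the state, without advancing time (a new reading comes with each control period).
- eyes.capture(name): name is "scene" or "top" or "wrist"; returns a dict with "pixels" (480x640x3 uint8, blue, green, red), "intrinsics" (3x3 intrinsics, pixels), "extrinsics" (4x4, takes a point from camera to world coordinates); the wrist camera has in their place "T_tool_cam" (4x4, takes a point from camera to tool coordinates, whose origin is the TCP and whose axes are the flange's). Camera axes: x right, y down, z forward; pixel columns grow to the right and rows downward; lengths in m; the calibration is good to about 2 mm. A picture is of the moment at which its call begins: read the wrist's pose just before it. There is no depth.
- order.hand_in(): hands the job in, once; it reports no verdict.
The state is a dict: "time_s": time; "joint_positions": joint angles; "qvel": joint speeds; "tau": joint torques, N m; "position": TCP position; "tcp_rot": TCP orientation; "force": force on the tool from outside, world axes, zero at the start; "moment": the same for the moment, N m; "opening": opening from 0.0 (shut) to 1.0 (fully open).
Only numpy, scipy, OpenCV 4.12 (cv2) and the standard library are available. Lean on these libraries where they do the work, as an engineer would, in place of code of your own. Each camera call takes 0.05 s, during which the arm holds its last target. There are 200 camera calls.

## Working session

There is one attempt and no reset: what is moved stays moved. The work goes in short steps, Python scripts to look and compute and a tool call to move; the robot and the scene stay as the last step left them, time stands still between calls to the robot, and variables do not carry over. Pictures are saved under pics/ and viewed, about 8 in all and at most 12, crops included, and the job is handed in when it is done.

Besides the shell and the picture viewer there is one more tool, called after ">>>" by a JSON object that holds its "fn" and its "kwargs", one argument or row to a line. servo_tool: Moves the arm, as the interface text tells. Its arguments: {"type":"object","properties":{"targets":{"type":"array","items":{"type":"array"}},"gripper":{"type":"number"}},"required":["targets"]}

```bash
mkdir -p pics; python3 - <<'E'
from rig import telemetry, eyes
import cv2, numpy as np, pickle
s=telemetry.read_state(); print(s)
d={}
for n in("scene","top","wrist"):
    c=eyes.capture(n); d[n]=c; cv2.imwrite(f"pics/{n}0.png",c["pixels"])
    print(n,{k:np.round(v,4).tolist() for k,v in c.items() if k!="pixels"})
pickle.dump(d,open("d0.pkl","wb"))
E
```

```text
{'time_s': 0.0, 'joint_positions': array([ 5.41725660e+01,  3.02765731e+01,  8.21565002e+01, -2.59568554e-03,
        6.76869285e+01, -1.02261252e+01]), 'qvel': array([ 0.00427102, -0.05329043,  0.01299372,  0.05749555, -0.04866056,
       -0.01283509]), 'tau': array([-4.65874855e-04, -4.40045822e+01, -1.76592529e+01,  6.32967451e-02,
        5.82181360e-02, -1.51620702e-04]), 'position': array([0.26963262, 0.56308871, 0.2402966 ]), 'tcp_rot': array([[-9.01829910e-01,  4.32089565e-01, -1.19198257e-03],
       [ 4.32091082e-01,  9.01828326e-01, -1.72265828e-03],
       [ 3.30620976e-04, -2.06858980e-03, -9.99997806e-01]]), 'force': array([-0.31272735, -0.42363464,  0.29349713]), 'moment': array([-0.05494388, -0.0170376 ,  0.0228926 ]), 'opening': 1.0045074574127542}
scene {'intrinsics': [[491.8325, 0.0, 322.2013], [0.0, 491.8325, 242.2943], [0.0, 0.0, 1.0]], 'extrinsics': [[0.6442, -0.4671, 0.6057, -0.0384], [-0.7648, -0.3857, 0.516, -0.5282], [-0.0075, -0.7957, -0.6057, 0.6368], [0.0, 0.0, 0.0, 1.0]]}
top {'intrinsics': [[505.4475, 0.0, 325.0012], [0.0, 505.4475, 236.5496], [0.0, 0.0, 1.0]], 'extrinsics': [[-0.0286, -0.997, 0.0713, 0.4241], [-0.9996, 0.0284, -0.0027, -0.0747], [0.0007, -0.0713, -0.9975, 0.9612], [0.0, 0.0, 0.0, 1.0]]}
wrist {'intrinsics': [[417.3148, 0.0, 319.9711], [0.0, 417.3148, 238.9926], [0.0, 0.0, 1.0]], 'T_tool_cam': [[-0.0003, -0.9689, -0.2476, 0.0663], [1.0, -0.0001, -0.0009, -0.0007], [0.0008, -0.2476, 0.9689, -0.144], [0.0, 0.0, 0.0, 1.0]]}
```

View pics/scene0.png

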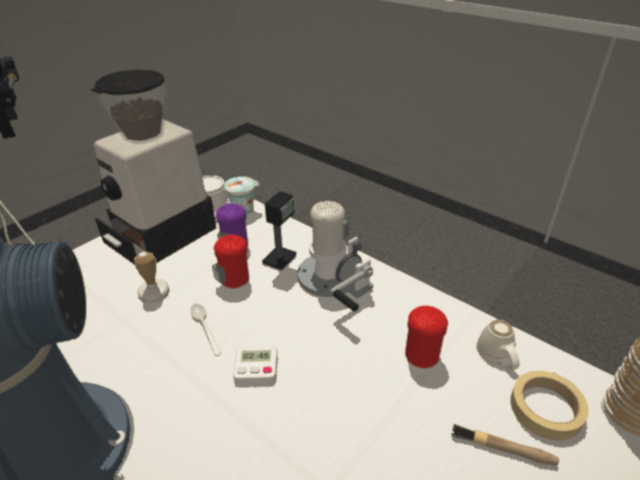

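View pics/top0.png

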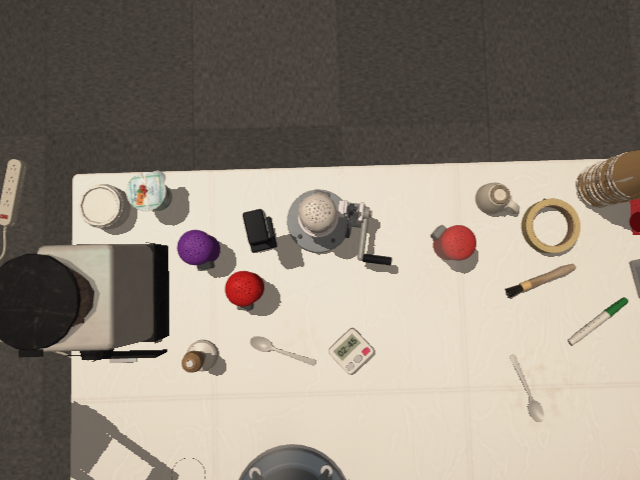

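The scene view shows the shaker at (328,230), a grey tag to its right at about (350,230), the reader block at (280,208) and the lever handle at (346,300). In the top view the lid is at (318,213), the block at (259,230) and the handle at (377,260). I'll enlarge both.

```bash
cat > h.py <<'E'
import numpy as np, cv2
def ray(c,u,v,z):
    K=c["intrinsics"];E=c["extrinsics"]
    d=E[:3,:3]@np.linalg.inv(K)@np.array([u,v,1.]);o=E[:3,3]
    return o+d*(z-o[2])/d[2]
def proj(c,p):
    K=c["intrinsics"];E=c["extrinsics"]
    q=K@(E[:3,:3].T@(np.asarray(p)-E[:3,3]));return q[:2]/q[2]
E
python3 - <<'E'
import pickle,cv2,numpy as np
from h import *
d=pickle.load(open("d0.pkl","rb"))
a=cv2.resize(d["top"]["pixels"][170:290,230:400],None,fx=4.6,fy=4.6,interpolation=cv2.INTER_CUBIC)
b=cv2.resize(d["scene"]["pixels"][180:330,255:385],None,fx=4,fy=4,interpolation=cv2.INTER_CUBIC)
cv2.imwrite("pics/a.png",a);cv2.imwrite("pics/b.png",b)
t=d["top"]
img=t["pixels"].astype(int)
dark=(img.max(2)<45).astype(np.uint8)
n,l,st,ce=cv2.connectedComponentsWithStats(dark)
for i in range(1,n):
    x,y,w,h,A=st[i]
    if 230<x<400 and 180<y<290 and A>40:
        m=(l==i).astype(np.uint8);c=cv2.findContours(m,0,2)[0][0]
        print(st[i],ce[i],cv2.minAreaRect(c))
print("lid@.15",ray(t,318,213,.150),"base",ray(t,318,222,.014),"blk",ray(t,259,230,.149),"hnd",ray(t,377,260,.056))
E
```

```text
[243 210  34  42 555] [261.81081081 234.01441441] ((259.39605712890625, 229.71627807617188), (39.95003890991211, 25.93379783630371), 77.00537872314453)
[363 254  28  11 203] [376.39408867 259.31034483] ((376.58111572265625, 259.5135192871094), (27.619029998779297, 7.726752281188965), 9.462321281433105)
lid@.15 [ 0.52048439 -0.06668897  0.15      ] base [ 0.51960617 -0.06487968  0.014     ] blk [0.4957516 0.0291724 0.149    ] hnd [ 0.44406516 -0.16897724  0.056     ]
```

View pics/a.png

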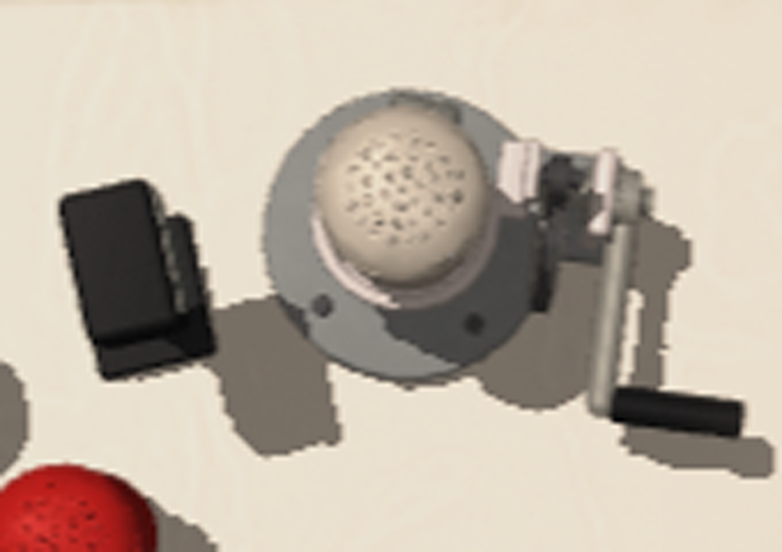

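View pics/b.png

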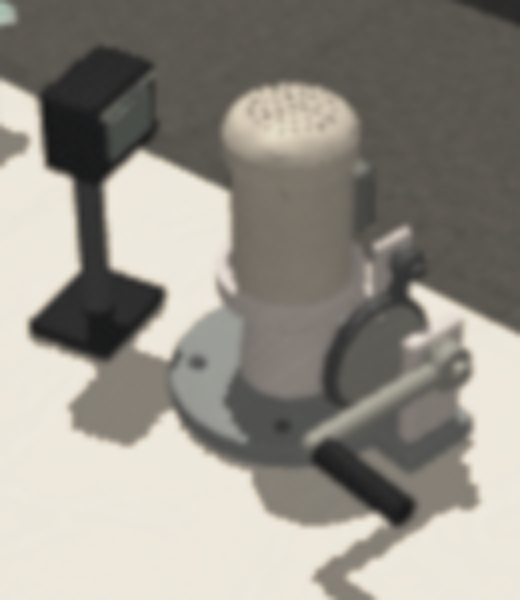

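```bash
python3 - <<'E'
import pickle
from h import *
d=pickle.load(open("d0.pkl","rb"));t=d["top"];s=d["scene"]
T=lambda x,y,z:ray(t,230+(x+.5)/4.6-.5,170+(y+.5)/4.6-.5,z)
deg=lambda v:np.degrees(np.arctan2(v[1],v[0]))
# base circle mask: grey-ish pixels not cream; fit on visible rim points in crop
P=np.array([T(x,y,.014)[:2] for x,y in[(264,240),(277,180),(310,130),(360,100),(410,90),(470,100),(515,130),(285,310),(320,353),(370,376),(410,382),(460,374)]])
A=np.c_[2*P,np.ones(len(P))];sol=np.linalg.lstsq(A,(P**2).sum(1),rcond=None)[0]
C=sol[:2];print("C",C,"r",np.sqrt(sol[2]+C@C))
L=np.array([T(x,y,.147)[:2] for x,y in [(330,193),(489,193),(410,109)]]);print("lid edges z.147",L.round(4).tolist(),"mid",L[:2].mean(0))
h=ray(t,376.58,259.51,.056)[:2];a=np.radians(9.46)
h1=ray(t,376.58-13*np.cos(a),259.51-13*np.sin(a),.056)[:2];h2=ray(t,376.58+13*np.cos(a),259.51+13*np.sin(a),.056)[:2]
print("handle",h,"len",np.linalg.norm(h2-h1),"yaw dir",deg(h2-h1)+90,"dist",np.linalg.norm(h-C),"exp",np.hypot(.06,.115),"yaw pos",deg(h-C)-deg((-.06,-.115)))
B=np.array([T(x,y,.149)[:2] for x,y in[(62,200),(145,181),(173,325),(93,345)]])
print("blk",B.round(4).tolist(),B.mean(0),"dist",np.linalg.norm(B.mean(0)-C),"dir",deg(B.mean(0)-C),"edge dirs",deg(B[1]-B[0]),deg(B[2]-B[3]),deg(B[1]-B[2]),deg(B[0]-B[3]))
# tag
for yaw in range(-60,61,10):
    y=np.radians(yaw);e=np.array([np.cos(y),np.sin(y),0]);n=np.array([-e[1],e[0],0]);c=np.r_[C,.07]
    q=[c+.04*e+k*.013*n+[0,0,z] for k in(-1,1) for z in(.018,.052)]
    print(yaw,[(proj(t,p)-[230,170])@(np.eye(2)*4.6) for p in q[1::2]],[((proj(s,p)-[255,180])*4).round() for p in q])
E
```

```text
C [ 0.5218602  -0.06721185] r 0.06032491506030763
lid edges z.147 [[0.5239, -0.0397], [0.5224, -0.0957], [0.553, -0.0687]] mid [ 0.52314993 -0.06774595]
handle [ 0.44496242 -0.16825724] len 0.04648247333805494 yaw dir -11.100446714076412 dist 0.12697810493449216 exp 0.12971121771072847 yaw pos -9.719123986529794
blk [[0.5239, 0.0544], [0.5298, 0.0251], [0.4788, 0.0163], [0.4726, 0.0444]] [0.50127415 0.03501735] dist 0.1042813225956505 dir 101.3854742900038 edge dirs -78.63080804457788 -77.54260309155633 9.793269979753509 10.992812555863539
-60 [array([519.67267008, 175.95816637]), array([482.05279785, 115.54017015])] [array([378., 269.]), array([380., 208.]), array([385., 235.]), array([387., 175.])]
-50 [array([513.1809731, 156.9729482]), array([465.61674626, 103.98486724])] [array([383., 260.]), array([386., 199.]), array([381., 226.]), array([383., 166.])]
-40 [array([503.48121405, 139.40717239]), array([447.42010121,  95.43751078])] [array([386., 250.]), array([389., 190.]), array([374., 217.]), array([376., 158.])]
-30 [array([490.87151137, 123.7891341 ]), array([428.01164108,  
[... 867 characters left out ...]
41.]), array([298., 190.]), array([298., 131.])]
30 [array([380.03452972,  91.50623018]), array([319.12800007, 128.64070576])] [array([336., 196.]), array([337., 137.]), array([283., 191.]), array([282., 132.])]
40 [array([360.94736639,  97.87726744]), array([307.40147096, 144.94989833])] [array([322., 192.]), array([323., 133.]), array([268., 193.]), array([267., 134.])]
50 [array([343.25022394, 107.43864055]), array([298.68947859, 163.04062997])] [array([307., 191.]), array([307., 131.]), array([254., 196.]), array([253., 137.])]
60 [array([327.47738253, 119.9052174 ]), array([293.26081815, 182.3681607 ])] [array([292., 190.]), array([292., 131.]), array([241., 201.]), array([239., 142.])]
```

Measurements agree with the stated sizes:

| Item | Result |
|---|---|
| Cup axis | (0.522, -0.067) |
| Fixture yaw | about -10.5° |
| Reader azimuth | about 101° |
| Tag azimuth | about -11° |

So the shaker needs about +112°. First I lift clear of the grinder.

>>> {"fn": "servo_tool", "kwargs": {
  "targets": [
    [[0,0,-0.03],[0,0,0]],
    [[0,0,-0.07],[0,0,0]],
    [[0,0,-0.12],[0,0,0]],
    [[0,0,-0.17],[0,0,0]],
    [[0,0,-0.21],[0,0,0]],
    [[0,0,-0.23],[0,0,0]],
    [[0,0,-0.23],[0,0,0]]
  ],
  "gripper": 0.087
}}

```text
time_s: 1.02
position: [0.2702, 0.564, 0.4729]
tcp_rot: [[-0.902, 0.432, 0.002], [0.432, 0.902, 0.003], [-0.001, 0.004, -1.0]]
force: [-0.3, -0.2, -0.7]
opening: 0.999
```

```bash
cat >> h.py <<'E'
def to(xyz,az=None):
    "shift in tool axes and wz (turn about tool z) to a tool-down pose with y axis azimuth az"
    from rig import telemetry
    s=telemetry.read_state();R=s["tcp_rot"];a=np.degrees(np.arctan2(R[1,1],R[0,1]))
    print("t",round(s["time_s"],2),"pos",s["position"].round(4),"az",a.round(2),"tilt",R[:2,2].round(4),"q",s["joint_positions"].round(1),"F",s["force"].round(1),"open",round(s["opening"]*87,1))
    print("shift",(R.T@(np.array(xyz)-s["position"])).round(4),"wz",None if az is None else round(float(np.radians(a-az)),3))
E
python3 -c "
from h import *
to([.522,-.067,.47],-101)"
```

```text
t 1.02 pos [0.2702 0.564  0.4729] az 64.41 tilt [0.0022 0.003 ] q [ 54.2  21.1  61.6   0.   97.1 -10.2] F [-0.3 -0.2 -0.7] open 86.9
shift [-0.4997 -0.4603  0.0015] wz 2.887
```

>>> {"fn": "servo_tool", "kwargs": {
  "targets": [
    [[-0.025,-0.023,0],[0,0,0.15]],
    [[-0.065,-0.06,0],[0,0,0.32]],
    [[-0.106,-0.098,0],[0,0,0.49]],
    [[-0.148,-0.136,0],[0,0,0.66]],
    [[-0.19,-0.175,0],[0,0,0.83]],
    [[-0.232,-0.214,0],[0,0,1.0]],
    [[-0.274,-0.252,0],[0,0,1.17]],
    [[-0.316,-0.291,0],[0,0,1.34]],
    [[-0.358,-0.33,0],[0,0,1.51]],
    [[-0.4,-0.368,0],[0,0,1.68]],
    [[-0.44,-0.405,0],[0,0,1.85]],
    [[-0.47,-0.433,0],[0,0,2.02]]
  ]
}}

```text
time_s: 2.52
position: [0.5067, -0.032, 0.4691]
tcp_rot: [[0.785, 0.619, -0.004], [0.619, -0.785, 0.001], [-0.002, -0.003, -1.0]]
force: [0.1, 0.4, 0.7]
opening: 0.997
```

```bash
python3 -c "
from h import *
to([.522,-.067,.29],-101)"
```

```text
t 2.52 pos [ 0.5067 -0.032   0.4691] az -51.75 tilt [-0.0037  0.001 ] q [-16.2   9.8  77.8  -0.   92.6  35.5] F [0.1 0.4 0.7] open 86.8
shift [-0.0092  0.0375  0.179 ] wz 0.86
```

>>> {"fn": "servo_tool", "kwargs": {
  "targets": [
    [[-0.005,0.02,0.03],[0,0,0.17]],
    [[-0.009,0.037,0.07],[0,0,0.34]],
    [[-0.009,0.037,0.11],[0,0,0.51]],
    [[-0.009,0.037,0.15],[0,0,0.68]],
    [[-0.009,0.037,0.179],[0,0,0.86]],
    [[-0.009,0.037,0.179],[0,0,0.86]],
    [[-0.009,0.037,0.179],[0,0,0.86]],
    [[-0.009,0.037,0.179],[0,0,0.86]]
  ]
}}

```text
time_s: 3.52
position: [0.5237, -0.0647, 0.2936]
tcp_rot: [[0.983, -0.183, 0.003], [-0.183, -0.983, -0.001], [0.003, 0.0, -1.0]]
force: [0.1, -0.2, -0.5]
opening: 0.999
```

```bash
python3 - <<'E'
from h import *
from rig import telemetry,eyes
import pickle
to([.522,-.067,.154],-101)
s=telemetry.read_state();c=eyes.capture("wrist")
T=np.eye(4);T[:3,:3]=s["tcp_rot"];T[:3,3]=s["position"]
c["extrinsics"]=T@c["T_tool_cam"];pickle.dump(c,open("w1.pkl","wb"))
im=c["pixels"].copy()
cc=np.array([.522,-.067,.07])
print("lid c",proj(c,cc+[0,0,.07]))
cv2.imwrite("pics/w1.png",im)
E
```

```text
t 3.52 pos [ 0.5237 -0.0647  0.2936] az -100.53 tilt [ 0.0027 -0.0009] q [-19.2  19.1  92.4   0.   68.4  81.3] F [ 0.1 -0.2 -0.5] open 86.9
shift [-0.0016  0.0026  0.1396] wz 0.008
lid c [321.78207227 230.7491116 ]
```

View pics/w1.png

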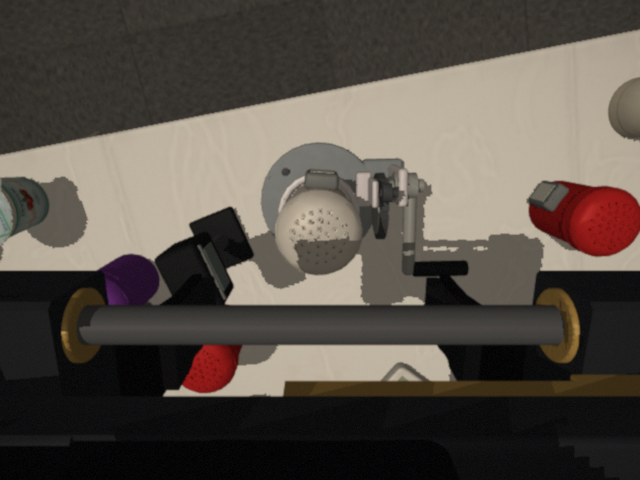

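The wrist view shows the tag at (321,180), just beyond the lid centre at (319,231). The reader window's edge is near (212,268). I'll enlarge the tag area for an exact angle.

```bash
python3 - <<'E'
import pickle
from h import *
c=pickle.load(open("w1.pkl","rb"))
cv2.imwrite("pics/w1c.png",cv2.resize(c["pixels"][160:305,150:350],None,fx=4,fy=4,interpolation=cv2.INTER_CUBIC))
E
```

```text
(no output)
```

View pics/w1c.png

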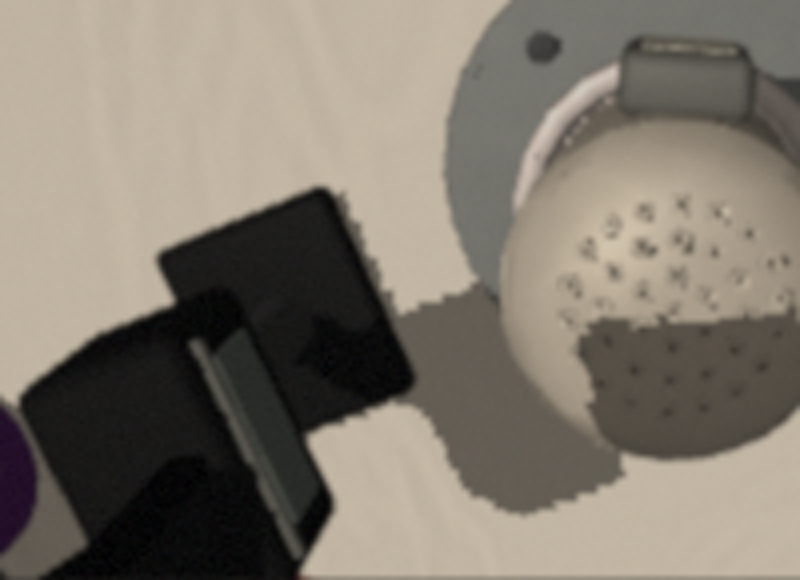

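```bash
python3 - <<'E'
import pickle
from h import *
c=pickle.load(open("w1.pkl","rb"))
T=lambda x,y,z:ray(c,150+(x+.5)/4-.5,160+(y+.5)/4-.5,z)[:2]
deg=lambda v:np.degrees(np.arctan2(v[1],v[0]))
a,b=T(634,50,.122),T(742,55,.122);print("outer edge",a,b,"len",np.linalg.norm(a-b),"normal az",deg(a-b)-90)
a,b=T(620,105,.122),T(752,115,.122);print("inner",np.linalg.norm(a-b),deg(a-b)-90)
# lid silhouette: sphere-ish edge at z~.145
L,R=ray(c,274.7,231,.145)[:2],ray(c,362,231,.145)[:2];m=(L+R)/2;print("lid",L,R,m,np.linalg.norm(L-R))
p=T(688,52,.122)
for C in ([.522,-.0672],m,[.523,-.0655]): print("tag centre az",deg(p-C),np.linalg.norm(p-C))
a,b=T(195,342,.149),T(297,555,.149);print("win edge",a,b,np.linalg.norm(a-b),"reader az",deg(a-b)+90, "mid dist/az",[(np.linalg.norm((a+b)/2-C),deg((a+b)/2-C)) for C in([.522,-.0672],[.523,-.0655])])
a,b=T(328,192,.006),T(412,380,.006);print("foot az",deg(a-b)+90);a,b=T(165,255,.006),T(325,190,.006);print(deg(a-b))
E
```

```text
outer edge [ 0.56413813 -0.06448798] [ 0.55951575 -0.0842299 ] len 0.020275843593330678 normal az -13.17788513970261
inner 0.02503403864834275 -14.883897503793165
lid [ 0.52915955 -0.03384436] [ 0.51764312 -0.09560261] [ 0.52340134 -0.06472349] 0.06282284441131385
tag centre az -10.184960229203364 0.040558410926584895
tag centre az -14.062592368361596 0.03970797029953383
tag centre az -12.84136157581813 0.03991766802125858
win edge [0.52984895 0.02139534] [0.48688518 0.01315219] 0.0437473990060114 reader az 100.86094781634394 mid dist/az [(np.float64(0.08556677688300499), np.float64(99.16772528282985)), (np.float64(0.08405723282058648), np.float64(100.02529931501691))]
foot az 100.76874760015716
101.36862187097016
```

Reader azimuth is 101° and tag azimuth about -13.5°, so the turn is +114.5°. Next: descend, grip, turn.

>>> {"fn": "servo_tool", "kwargs": {
  "targets": [
    [[-0.001,0.001,0.03],[0,0,0]],
    [[-0.001,0.001,0.07],[0,0,0]],
    [[-0.001,0.001,0.105],[0,0,0]],
    [[-0.001,0.001,0.13],[0,0,0]],
    [[-0.001,0.001,0.139],[0,0,0]],
    [[-0.001,0.001,0.139],[0,0,0]],
    [[-0.001,0.001,0.139],[0,0,0]]
  ]
}}

```text
time_s: 4.45
position: [0.5227, -0.0656, 0.1545]
tcp_rot: [[0.983, -0.184, 0.003], [-0.184, -0.983, -0.001], [0.003, 0.0, -1.0]]
force: [0.4, 0.2, -0.9]
opening: 0.997
```

>>> {"fn": "servo_tool", "kwargs": {
  "targets": [
    [[0,0,0],[0,0,0]],
    [[0,0,0],[0,0,0]],
    [[0,0,0],[0,0,0]],
    [[0,0,0],[0,0,0]],
    [[0,0,0],[0,0,0]],
    [[0,0,0],[0,0,0]]
  ],
  "gripper": 0.05
}}

```text
time_s: 5.2
position: [0.5219, -0.065, 0.1534]
tcp_rot: [[0.983, -0.184, 0.0], [-0.184, -0.983, 0.0], [0.0, -0.001, -1.0]]
force: [0.1, 3.0, 2.1]
opening: 0.692
```

>>> {"fn": "servo_tool", "kwargs": {
  "targets": [
    [[0,0,0],[0,0,-0.16]],
    [[0,0,0],[0,0,-0.33]],
    [[0,0,0],[0,0,-0.5]],
    [[0,0,0],[0,0,-0.67]],
    [[0,0,0],[0,0,-0.84]],
    [[0,0,0],[0,0,-1.01]],
    [[0,0,0],[0,0,-1.18]],
    [[0,0,0],[0,0,-1.35]],
    [[0,0,0],[0,0,-1.52]],
    [[0,0,0],[0,0,-1.69]],
    [[0,0,0],[0,0,-1.86]],
    [[0,0,0],[0,0,-2.0]]
  ]
}}

```text
time_s: 6.7
position: [0.5231, -0.0653, 0.1535]
tcp_rot: [[-0.245, 0.97, 0.003], [0.97, 0.245, -0.0], [-0.001, 0.003, -1.0]]
force: [1.4, 2.2, 1.4]
opening: 0.694
```

>>> {"fn": "servo_tool", "kwargs": {
  "targets": [
    [[0,0,0],[0,0,0]],
    [[0,0,0],[0,0,0]],
    [[0,0,0],[0,0,0]]
  ]
}}

```text
time_s: 7.08
position: [0.5231, -0.0655, 0.1535]
tcp_rot: [[-0.24, 0.971, 0.003], [0.971, 0.24, -0.001], [-0.001, 0.003, -1.0]]
force: [5.2, 2.3, -0.2]
opening: 0.69
```

```bash
python3 - <<'E'
from h import *
from rig import eyes
import pickle
to([.5225,-.066,.154],13.5)
t=eyes.capture("top");s=eyes.capture("scene");pickle.dump((t,s),open("d2.pkl","wb"))
a=cv2.resize(s["pixels"][170:320,240:390],None,fx=4,fy=4,interpolation=cv2.INTER_CUBIC)
cv2.imwrite("pics/s2.png",a)
E
```

```text
t 7.08 pos [ 0.5231 -0.0655  0.1535] az 13.9 tilt [ 0.0033 -0.0006] q [-19.3  30.  101.1   0.   48.8 -33.2] F [ 5.2  2.3 -0.2] open 60.0
shift [-0.0003 -0.0007 -0.0005] wz 0.007
```

View pics/s2.png

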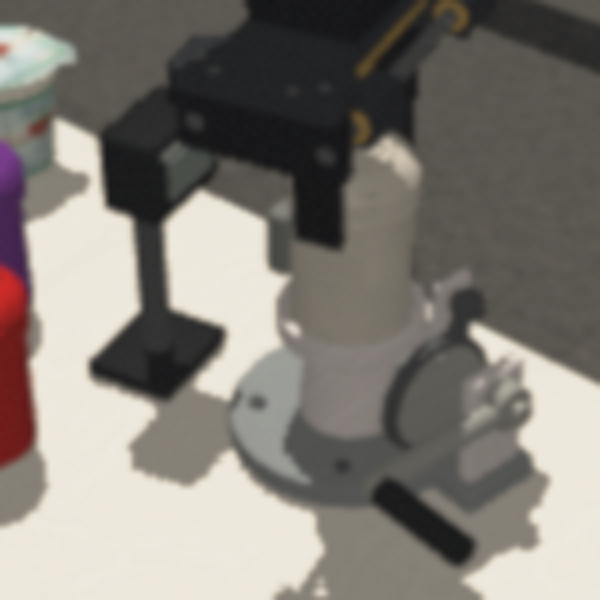

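The tag now points at the reader (crop (280,240)). I release, rise and check the angle from above. The wrist camera is now on the tag's side.

>>> {"fn": "servo_tool", "kwargs": {
  "targets": [
    [[0,0,0],[0,0,0]],
    [[0,0,0],[0,0,0]],
    [[0,0,0],[0,0,0]],
    [[0,0,0],[0,0,0]]
  ],
  "gripper": 0.087
}}

```text
time_s: 7.68
position: [0.5211, -0.0652, 0.153]
tcp_rot: [[-0.242, 0.97, -0.001], [0.97, 0.242, 0.0], [0.0, -0.001, -1.0]]
force: [-0.1, -0.2, 0.0]
opening: 0.983
```

>>> {"fn": "servo_tool", "kwargs": {
  "targets": [
    [[0,0,-0.02],[0,0,0]],
    [[0,0,-0.05],[0,0,0]],
    [[0,0,-0.09],[0,0,0]],
    [[0,0,-0.12],[0,0,0]],
    [[0,0,-0.14],[0,0,0]],
    [[0,0,-0.14],[0,0,0]],
    [[0,0,-0.14],[0,0,0]],
    [[0,0,-0.14],[0,0,0]]
  ]
}}

```text
time_s: 8.68
position: [0.5209, -0.065, 0.2919]
tcp_rot: [[-0.242, 0.97, -0.003], [0.97, 0.242, 0.001], [0.002, -0.002, -1.0]]
force: [0.5, 0.4, -0.6]
opening: 0.998
```

```bash
python3 - <<'E'
from h import *
from rig import telemetry,eyes
import pickle
to([.5225,-.066,.154],13.5)
s=telemetry.read_state();c=eyes.capture("wrist")
T=np.eye(4);T[:3,:3]=s["tcp_rot"];T[:3,3]=s["position"]
c["extrinsics"]=T@c["T_tool_cam"];pickle.dump(c,open("w2.pkl","wb"))
cv2.imwrite("pics/w2c.png",cv2.resize(c["pixels"][80:280,220:420],None,fx=3,fy=3,interpolation=cv2.INTER_CUBIC))
E
```

```text
t 8.68 pos [ 0.5209 -0.065   0.2919] az 13.98 tilt [-0.0028  0.0009] q [-19.3  19.1  92.7  -0.   68.4 -33.3] F [ 0.5  0.4 -0.6] open 86.9
shift [-0.0015  0.0016  0.1379] wz 0.008
```

View pics/w2c.png

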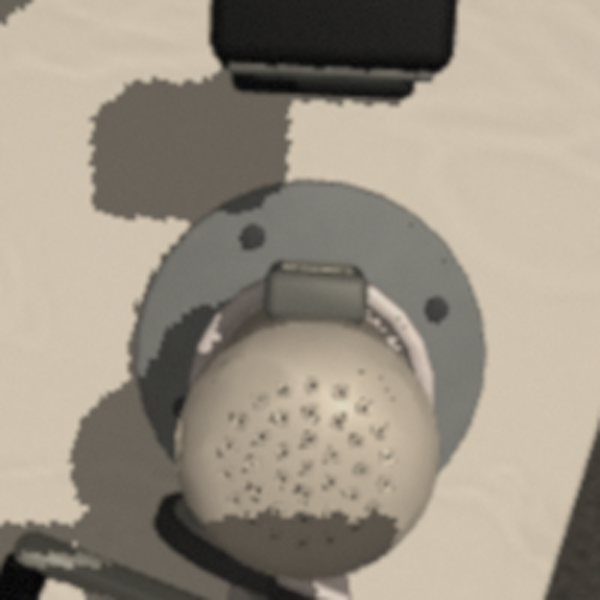

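In this view the window face edge (225,65)-(445,78) and the tag's edge ((266,315)-(366,321)) slope alike, about 3°, so the tag is square to the window within 1-2°. Next is the handle.

```bash
python3 - <<'E'
import pickle
from h import *
c=pickle.load(open("w1.pkl","rb"));im=c["pixels"].max(2)[250:290,405:480]
print(im[18].tolist()); m=(im<40).astype(np.uint8)
n,l,st,ce=cv2.connectedComponentsWithStats(m);print(st[1:],ce[1:])
i=1+np.argmin([np.hypot(*(ce[k]-[33,17])) for k in range(1,n)])
r=cv2.minAreaRect(cv2.findContours((l==i).astype(np.uint8),0,2)[0][0]);print(r)
u,v=r[0][0]+405,r[0][1]+250;print(ray(c,u,v,.056))
vx=cv2.fitLine(np.argwhere(l==i)[:,::-1].astype(np.float32),2,0,.01,.01).ravel();print(vx)
a=ray(c,u-20*vx[0],v-20*vx[1],.056);b=ray(c,u+20*vx[0],v+20*vx[1],.056);d=b-a;print("yaw",np.degrees(np.arctan2(d[1],d[0]))+90)
to([.444,-.168,.056],-10.5)
E
```

```text
[60, 60, 62, 65, 64, 64, 64, 60, 42, 16, 15, 13, 11, 8, 8, 12, 12, 11, 13, 11, 14, 13, 11, 14, 12, 13, 10, 9, 13, 10, 12, 11, 9, 12, 13, 15, 8, 13, 10, 10, 11, 8, 15, 14, 14, 12, 8, 14, 8, 10, 9, 10, 11, 14, 10, 13, 10, 12, 13, 11, 6, 12, 21, 58, 87, 97, 99, 98, 97, 98, 97, 99, 98, 98, 99]
[[   8   11   55   29 1146]] [[35.69371728 23.28621291]]
((35.0, 25.0), (28.0, 54.0), 90.0)
[ 0.43906239 -0.16806674  0.056     ]
[9.9997973e-01 6.3666003e-03 3.5693718e+01 2.3286213e+01]
yaw -10.957230169338217
t 8.72 pos [ 0.5211 -0.0651  0.292 ] az 13.97 tilt [-0.0025  0.0008] q [-19.3  19.1  92.6  -0.   68.4 -33.3] F [-0.2 -0.4  0.1] open 87.1
shift [-0.0816 -0.0991  0.2361] wz 0.427
```

>>> {"fn": "servo_tool", "kwargs": {
  "targets": [
    [[-0.01,-0.012,0],[0,0,0.07]],
    [[-0.03,-0.037,0],[0,0,0.2]],
    [[-0.055,-0.067,0],[0,0,0.33]],
    [[-0.073,-0.089,0],[0,0,0.42]],
    [[-0.082,-0.1,0.03],[0,0,0.427]],
    [[-0.082,-0.1,0.07],[0,0,0.427]],
    [[-0.082,-0.1,0.11],[0,0,0.427]],
    [[-0.082,-0.1,0.12],[0,0,0.427]],
    [[-0.082,-0.1,0.12],[0,0,0.427]],
    [[-0.082,-0.1,0.12],[0,0,0.427]]
  ],
  "gripper": 0.055
}}

```text
time_s: 9.98
position: [0.4455, -0.1695, 0.1744]
tcp_rot: [[0.182, 0.983, 0.002], [0.983, -0.182, -0.002], [-0.001, 0.003, -1.0]]
force: [0.9, -0.3, -0.2]
opening: 0.63
```

```bash
python3 - <<'E'
from h import *
from rig import telemetry,eyes
import pickle
to([.444,-.1685,.056],-10.5)
s=telemetry.read_state();c=eyes.capture("wrist")
T=np.eye(4);T[:3,:3]=s["tcp_rot"];T[:3,3]=s["position"]
c["extrinsics"]=T@c["T_tool_cam"];pickle.dump(c,open("w3.pkl","wb"))
print("expected handle px",proj(c,[.444,-.1685,.056]))
cv2.imwrite("pics/w3.png",c["pixels"])
E
```

```text
t 9.97 pos [ 0.4455 -0.1695  0.1744] az -10.47 tilt [ 0.0023 -0.0015] q [-34.3  24.9 107.    0.   48.  -23.8] F [ 0.9 -0.3 -0.2] open 54.8
shift [ 0.0008 -0.0019  0.1184] wz 0.001
expected handle px [315.93050648 236.33525479]
```

View pics/w3.png

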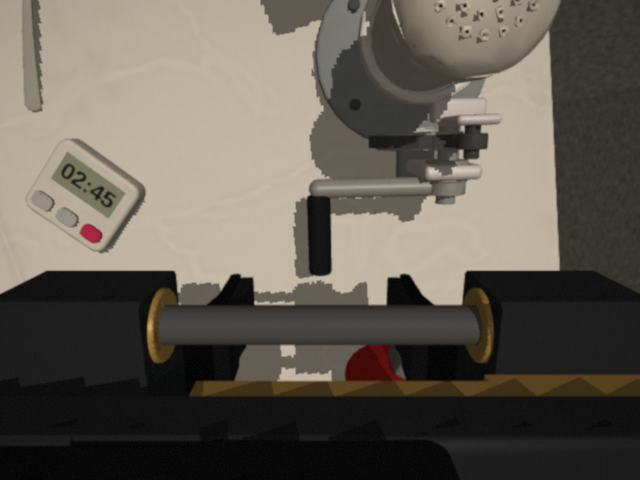

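The handle is upright in the image at (319, 197-274), 3 px from the predicted point and aligned with the jaws. I go straight down and grip.

>>> {"fn": "servo_tool", "kwargs": {
  "targets": [
    [[0,0,0.02],[0,0,0]],
    [[0,0,0.055],[0,0,0]],
    [[0,0,0.09],[0,0,0]],
    [[0,0,0.11],[0,0,0]],
    [[0,0,0.118],[0,0,0]],
    [[0,0,0.118],[0,0,0]],
    [[0,0,0.118],[0,0,0]]
  ]
}}

```text
time_s: 10.9
position: [0.4452, -0.1694, 0.0562]
tcp_rot: [[0.182, 0.983, 0.002], [0.983, -0.182, -0.001], [-0.001, 0.002, -1.0]]
force: [-0.2, -0.4, 0.1]
opening: 0.628
```

>>> {"fn": "servo_tool", "kwargs": {
  "targets": [
    [[0,0,0],[0,0,0]],
    [[0,0,0],[0,0,0]],
    [[0,0,0],[0,0,0]],
    [[0,0,0],[0,0,0]],
    [[0,0,0],[0,0,0]],
    [[0,0,0],[0,0,0]]
  ],
  "gripper": 0.0
}}

```text
time_s: 11.65
position: [0.4453, -0.1692, 0.0553]
tcp_rot: [[0.182, 0.983, 0.001], [0.983, -0.182, -0.001], [-0.0, 0.002, -1.0]]
force: [3.1, 0.6, 0.3]
opening: 0.159
```

```bash
python3 - <<'E'
from h import *
from rig import telemetry
to([.444,-.1685,.056],-10.5)
for a in range(0,91,15):
    r=np.radians(a); print(a,"ty",round(.08*(1-np.cos(r)),4),"tz",round(-.08*np.sin(r),4),"lift",round(.018*np.sin(r)+np.sqrt(.045**2-(.018*np.cos(r))**2)-.0412,4))
E
```

```text
t 11.65 pos [ 0.4453 -0.1692  0.0553] az -10.46 tilt [ 0.0015 -0.0007] q [-34.3  38.  111.5   0.   30.4 -23.9] F [3.1 0.6 0.3] open 13.9
shift [ 0.0004 -0.0014 -0.0007] wz 0.001
0 ty 0.0 tz -0.0 lift 0.0
15 ty 0.0027 tz -0.0207 lift 0.005
30 ty 0.0107 tz -0.04 lift 0.01
45 ty 0.0234 tz -0.0566 lift 0.0147
60 ty 0.04 tz -0.0693 lift 0.0185
75 ty 0.0593 tz -0.0773 lift 0.0209
90 ty 0.08 tz -0.08 lift 0.0218
```

>>> {"fn": "servo_tool", "kwargs": {
  "targets": [
    [[0,0.0001,-0.004],[0,0,0]],
    [[0,0.0006,-0.01],[0,0,0]],
    [[0,0.0016,-0.016],[0,0,0]],
    [[0,0.0034,-0.023],[0,0,0]],
    [[0,0.0059,-0.0302],[0,0,0]],
    [[0,0.0091,-0.037],[0,0,0]],
    [[0,0.013,-0.0437],[0,0,0]],
    [[0,0.0173,-0.0497],[0,0,0]],
    [[0,0.0234,-0.0566],[0,0,0]],
    [[0,0.0234,-0.0566],[0,0,0]]
  ]
}}

```text
time_s: 12.9
position: [0.4643, -0.1722, 0.1122]
tcp_rot: [[0.18, 0.984, -0.007], [0.984, -0.18, 0.002], [0.001, -0.008, -1.0]]
force: [-6.7, -2.6, -1.3]
opening: 0.166
```

>>> {"fn": "servo_tool", "kwargs": {
  "targets": [
    [[0,0.005,-0.0046],[0,0,0]],
    [[0,0.0107,-0.0089],[0,0,0]],
    [[0,0.0166,-0.0127],[0,0,0]],
    [[0,0.0228,-0.0159],[0,0,0]],
    [[0,0.0293,-0.0186],[0,0,0]],
    [[0,0.0359,-0.0207],[0,0,0]],
    [[0,0.0427,-0.0222],[0,0,0]],
    [[0,0.0496,-0.0231],[0,0,0]],
    [[0,0.0566,-0.0234],[0,0,0]],
    [[0,0.0566,-0.0234],[0,0,0]],
    [[0,0.0566,-0.0234],[0,0,0]]
  ]
}}

```text
time_s: 14.28
position: [0.5218, -0.1816, 0.1381]
tcp_rot: [[0.182, 0.983, -0.002], [0.983, -0.182, 0.003], [0.002, -0.003, -1.0]]
force: [-6.2, 5.4, 14.0]
opening: 0.162
```

```bash
python3 - <<'E'
from h import *
from rig import telemetry,eyes
import pickle
y=np.radians(-10.5);C=np.array([.5225,-.066])
R=np.array([[np.cos(y),-np.sin(y)],[np.sin(y),np.cos(y)]])
g=C+R@[.02,-.115];print("top grip exp",g)
to([g[0],g[1],.136],-10.5)
s=telemetry.read_state();p=s["position"];f=R.T@(p[:2]-C);print("fixture xy",f,"angle",np.degrees(np.arctan2(p[2]-.056,f[0]*-1+.02)))
c=eyes.capture("scene");w=eyes.capture("wrist");T=np.eye(4);T[:3,:3]=s["tcp_rot"];T[:3,3]=p
w["extrinsics"]=T@w["T_tool_cam"];pickle.dump((c,w),open("d4.pkl","wb"))
a=cv2.resize(c["pixels"][160:310,240:390],None,fx=4,fy=4,interpolation=cv2.INTER_CUBIC)
cv2.imwrite("pics/s4.png",a);cv2.imwrite("pics/w4.png",w["pixels"])
E
```

```text
top grip exp [ 0.52120801 -0.18271902]
t 14.28 pos [ 0.5218 -0.1816  0.1381] az -10.47 tilt [-0.0023  0.0027] q [-30.8  33.   97.8   0.1  49.4 -20.4] F [-6.2  5.4 14. ] open 14.1
shift [-0.0012 -0.0004  0.0021] wz 0.001
fixture xy [ 0.02041903 -0.11378816] angle 90.29257852538409
```

View pics/s4.png

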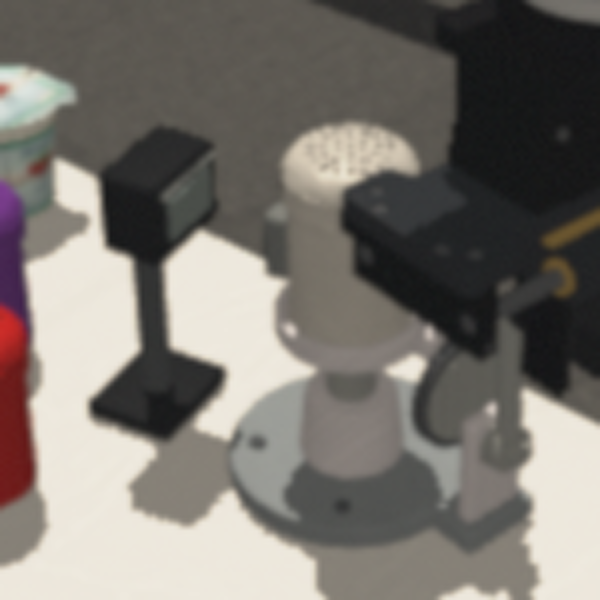

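View pics/w4.png

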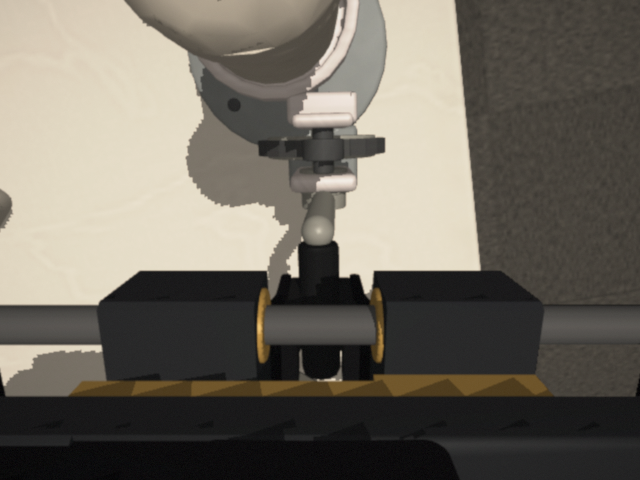

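The lift is up: the cup has risen about 10 px in the scene view, the shaker is upright and the lever stands vertical (hub u≈323, handle u≈319, so about 1.5° short). I nudge 1.5 mm forward, let it settle, and take a last look at the tag from the top camera.

>>> {"fn": "servo_tool", "kwargs": {
  "targets": [
    [[0,0.0008,0.0],[0,0,0]],
    [[0,0.0015,0.0],[0,0,0]],
    [[0,0.0015,0.0],[0,0,0]],
    [[0,0.0015,0.0],[0,0,0]],
    [[0,0.0015,0],[0,0,0]],
    [[0,0.0015,0],[0,0,0]]
  ]
}}

```text
time_s: 15.12
position: [0.5227, -0.1818, 0.1381]
tcp_rot: [[0.181, 0.983, -0.004], [0.983, -0.181, 0.003], [0.002, -0.004, -1.0]]
force: [-6.9, 5.1, 15.4]
opening: 0.162
```

```bash
python3 - <<'E'
from h import *
from rig import telemetry,eyes
to([.5212,-.1827,.136],-10.5)
t=eyes.capture("top");s=eyes.capture("scene")
a=cv2.resize(t["pixels"][170:270,230:360],None,fx=4.5,fy=4.5,interpolation=cv2.INTER_CUBIC)
b=cv2.resize(s["pixels"][180:250,250:360],(585,372),interpolation=cv2.INTER_CUBIC)[:150]
b=cv2.resize(s["pixels"][190:245,265:355],(200,122),interpolation=cv2.INTER_CUBIC)
o=np.zeros((450,790,3),np.uint8);o[:a.shape[0],:a.shape[1]]=a;o[:122,588:788]=b
cv2.imwrite("pics/t5.png",o)
for yaw in(91,96,101,106,111):
    y=np.radians(yaw);e=np.array([np.cos(y),np.sin(y),0]);n=np.array([-e[1],e[0],0]);c=np.array([.5225,-.066,.092])
    print(yaw,[((proj(t,c+.04*e+k*.013*n+[0,0,.052])-[230,170])*4.5).round() for k in(-1,1)])
E
```

```text
t 15.12 pos [ 0.5227 -0.1818  0.1381] az -10.45 tilt [-0.0037  0.0031] q [-30.8  33.1  97.6   0.1  49.6 -20.4] F [-6.9  5.1 15.4] open 14.1
shift [-0.0012 -0.0013  0.0021] wz 0.001
91 [array([282., 159.]), array([285., 231.])]
96 [array([280., 169.]), array([289., 240.])]
101 [array([278., 179.]), array([294., 249.])]
106 [array([278., 189.]), array([299., 258.])]
111 [array([278., 199.]), array([306., 265.])]
```

View pics/t5.png

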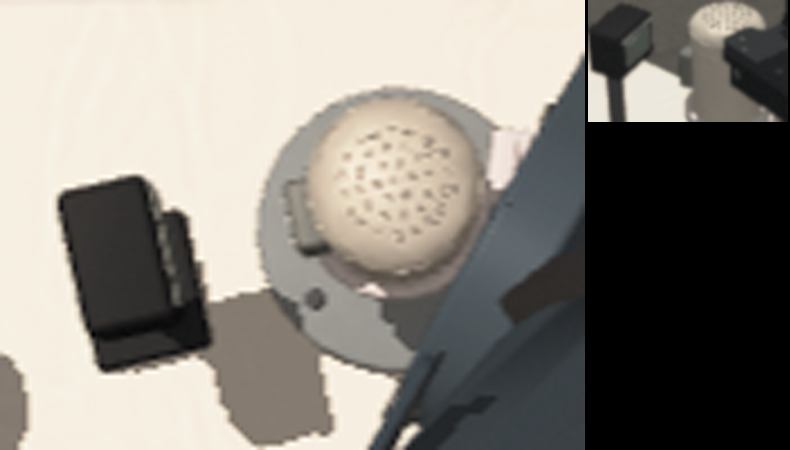

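The tag's outer edge, (286,181)-(300,250), fits the 101° prediction, (278,179)-(294,249), and is parallel to the block face. I'm handing in.

```bash
python3 -c "
from rig import order
print(order.hand_in())"
```

```text
the job is handed in; nothing more can be done
None
```

The shaker is checked in at the reader, and the job was handed in at about 15 s of the 72 s allowed. I turned it about 114.5° with the lift down and released it. Then I took the black handle and swung the lever to straight up, and the arm is still gripping it there.

Last checks:
- **Tag:** it points to about 101°, the same as the reader, within roughly 2° (wrist view after the turn, top view at the end).
- **Shaker and cup:** the shaker looks seated and upright. In the scene view it rose about 10 px, against about 11 px expected for full lift.
- **Lever:** arm pose and fixture geometry put it at 90.3°. The wrist view suggested about 1.5° short, so I nudged it 1.5 mm forward. Either way the loss of lift is about 0.01 mm.
- **Grip:** the fingers read 14.1 mm on the 15 mm handle.
- **Small disagreement:** the grasp point reads 2 mm higher than the geometry gives (0.138 m against 0.136 m). The handle pushes on the gripper with about 15 N upward and 7–9 N sideways, which is well within the limits.

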